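Join the display leaf with its cam fastener

TASK

Slide the display stand's extension leaf (the sloping board with the orange fin) up to the fixed deck until its bolt head is inside the open cam disc, then turn the cam disc clockwise with the cam driver until it stops, so that it draws the leaf fully home against the deck. Finally stand the driver back in its holder and let go. Leave the bottle, shaker, pepper mill and glass where they stand.

Things in the scene. Friction and masses are not known exactly. Their poses are not given: they have to be found in the camera images.
- stand: Sloping wooden display stand, fixed; origin on the worktop below the cam axis, which meets the deck surface 85 mm above the worktop. Deck slopes 25 degrees, low edge to the front (-x of the stand). Fixed deck reaches 75 mm to the left (+y) and 45 mm to the right of the cam; the leaf slides on rails to its right. A 20 mm lip runs along the low edge. +y is the way the leaf goes home.
- cam_slot (a point): Centre of the slot mouth on top of the cam disc (brass cap, 70 mm diameter, top 26 mm above the deck). Turns with the disc: z is the outward normal of the deck, x along the slot. Slot 10 mm wide (edges chamfered to 16 mm), 34 mm long, 10 mm deep, same after a half turn. The disc turns about z with about 0.15 N m of friction and stays where it is left.
- cam (a joint): Cam angle, rad; grows clockwise looking onto the deck. Starts -0.1 to 0.15: open, mouth towards the bolt; at 0 the slot lies straight up the slope. The hook catches the bolt head at about 0.4, has it fully drawn in at about 1.35; stop at 1.5. Turned beyond 0.3 with the bolt still outside, the hook blocks the bolt: turn back.
- fin_mid (a point): Centre of the orange grip fin on the leaf (leaf 150 x 120 mm). Fin 20 mm thick along the slide, 60 mm long up the slope, 42 mm high from the deck surface (this point is 21 mm above it). z is the outward normal of the deck, x up the slope, y along the slide towards the cam. A 14 mm high bolt bracket stands on the leaf, its near side 53 mm from here towards the cam.
- leaf (a joint): Gap between leaf and fixed deck, m; 0 is fully home; starts 0.04 to 0.07. Sliding takes about 3 N. With the cam open the leaf stops at about 0.008, its bolt head (brass, 10 mm, on a rod in front of the leaf) bottomed in the cam; only turning the cam draws it further.
- driver_mid (a point): Centre of the blue handle of the cam driver (0.12 kg), blade down in its holder. z from blade to handle end, x along the blade's width. Handle 30 x 30 mm square (flats square to x and y, yellow stripes on the y flats), 62 mm long. 45 mm collar, underside 37 mm below this point; 12 mm shank; blade 26 x 5 mm, 18 mm long, tip 100 mm below this point.
- holder_top (a point): Centre of the mouth of the driver's holder, an upright grey tube fixed to the worktop, 70 mm high, 60 mm outside and 34 mm inside diameter, open at the top. The driver hangs in it by its collar, which rests on the rim; the handle centre is then 37 mm above this point.
- bottle: Bystander: brown syrup bottle with a green cap, 58 mm diameter, 206 mm high; origin at the centre of its underside. Leave it standing.
- steel_shaker: Bystander: steel cocktail shaker, 69 mm diameter, 179 mm high; origin at the centre of its underside. Leave it standing.
- mill: Bystander: dark wooden pepper mill, 58 mm diameter, 170 mm high; origin at the centre of its underside. Leave it standing.
- glass: Bystander: clear tumbler, 78 mm diameter, 92 mm high; origin at the centre of its underside. Leave it standing.
There are look-alikes about, which are no part of the job. There is more than one size of the part that bears driver_mid; the job needs the middle-sized. What is shaped like the part that bears holder_top but pink is not meant.

How it is judged:
On the way, in this order (a step that is already met when the one before it is completed fails the run):
1. the leaf is slid up so that its bolt head is inside the still open cam (gap under 12 mm) (value of joint leaf below 0.012 m and value of joint cam below 0.3 rad), for 0.2 s.
2. the driver's blade is seated in the slot of the still unlocked cam, square to the deck (z of driver_mid in the frame of cam_slot below 0.0965 m and angle between the z axis of driver_mid and the z axis of cam_slot, either way round below 0.2 rad and distance between driver_mid and cam_slot below 0.1035 m and value of joint cam below 0.6 rad), for 0.1 s.
3. with the driver still in the slot, the cam is turned to its locked position and has drawn the leaf home (value of joint cam above 1.3 rad and value of joint leaf below 0.0025 m and angle between the z axis of driver_mid and the z axis of cam_slot, either way round below 0.3 rad and distance between driver_mid and cam_slot below 0.1085 m), for 0.1 s.
At the end, for the whole second after the job is handed in: The cam is turned past 1.3 rad, the leaf is home (gap under 2.5 mm), and the driver stands upright in its holder with its collar on the rim (handle centre within 12 mm of the holder's axis and under 43.5 mm above its rim, tilt under 0.15 rad), let go (value of joint cam above 1.3 rad and value of joint leaf below 0.0025 m and horizontal distance between driver_mid and holder_top below 0.012 m and z of driver_mid in the frame of holder_top below 0.0435 m and angle between driver_mid's own z axis and vertical below 0.15 rad); the robot touches nothing.
It fails at once if the bottle, shaker, pepper mill or glass is pushed more than 25 mm or tipped (distance of any of bottle, steel_shaker, mill, glass from where it was at the start of the episode above 0.025 m or angle between any of bottle, steel_shaker, mill, glass's own z axis and vertical above 0.5 rad).
It also fails if it takes over 69 s, if anything falls off the work surface, if the arm or the gripper's body presses on something with over 40 N, if the wrist force passes 120 N, or if a joint passes its speed limit or range.

ROBOT

A 6-joint arm with a two-finger parallel gripper is mounted at the origin on a cart in front of the work surface, level with it; the furniture and walls round the work are solid. World frame = base frame: x ahead of the robot, y to its left, z up, the work surface at z = 0. Lengths are in m, angles in rad, forces in N, time in s.
With the tool pointing down it reaches from about 0.25 to 0.8 m from the base axis. Payload 3.9 kg.
Tool frame: the origin (TCP) lies midway between the tips of the shut fingers; the grasp point (between the pads) lies 19 mm behind it; z points along the fingers, y is the line along which they close (so a half turn about z gives the same grasp; the last joint's range is limited). The gripper opens to 85 mm and grips with 20 to 120 N. Pads are 22 mm wide; open, the fingers measure 114 mm over their backs; the gripper's body (76 mm by 85 mm) begins 54 mm behind the grasp point. The pads swing forward as they close: fully open they stand 13 mm farther back than shut.
Start: joints at [1.342, 0.26, -0.138, 1.173, 0, 1.571], TCP at [0.119, 0.511, 0.231] pointing down, gripper open.
Joint ranges: [-2.78, 2.78], [-0.83, 1.72], [-1.28, 1.37], [-1.9, 2.12], [-1.57, 1.48], [-3.14, 3.14]. Speed limits (rad/s): [2.57, 2.57, 3.14, 3.14, 3.14, 3.14].

INTERFACE

Orientations are given as a rotation vector (axis times angle).
In Python, from station import * gives the robot as it stands. The module is installed in compiled form; this text tells all that it offers.
- The arm moves only by the tool jog_arm, never from a script. Its argument "deltas" is one flat list of numbers, 7 for each row, row after row: the shift along the world's x, y, z in m, then the turn, a rotation vector about the world's x, y, z in rad, then the closure, from 0 (fully open) to 1 (shut). In form: [tx, ty, tz, rx, ry, rz, claw, tx, ty, tz, rx, ry, rz, claw, ...]. A call has 1 to 12 rows; each row is the pose to reach, as a shift and turn from the pose commanded when the call began; what a row does not reach only later rows make up. A row lasts 1/8 s, in which the tool goes at most 62.5 mm and 10.7 degrees, less where a joint would pass 70% of its speed; a pose out of reach is approached as far as the arm can. A call with a gripper value outside its range is refused whole. The fingers move at their own pace and stop on an object; the grip force is fixed at half the most. Time passes only in rows, so rows that repeat a pose let the fingers close. It gives the time, the measured TCP pose, the force, the opening and the grip force at its end, in the units of the state.
- read_state(): the state, without advancing time (a new reading comes with each control period).
- grab_frame(name): name is "scene" or "top"; returns the picture (384x512x3 uint8, red, green, blue); there is no depth.
- calibration(name): a dict with "K" (3x3 intrinsics, pixels), "R" (3x3) and "t" (3): a world point X has camera coordinates R X + t. Camera axes: x right, y down, z forward; pixel columns grow to the right and rows downward; lengths in m; the calibration is good to about 2 mm. A picture is of the moment at which its call begins. calibration takes no time and is no camera call.
- finish_job(): hands the job in; it is judged then, once.
The state is a dict: "time_s": time; "joint_pos": joint angles; "dq": joint speeds; "joint_efforts": joint torques, N m; "ee_pos": TCP position; "ee_rot": TCP orientation; "contact_force": force on the tool from outside, world axes, zero at the start; "ft_torque": the same for the moment, N m; "gripper_width": finger opening in m; "grip_force": force on a finger pad.
Only numpy, scipy, OpenCV 4.12 (cv2) and the standard library are available. Lean on these libraries where they do the work, as an engineer would, in place of code of your own. Each camera call takes 0.05 s, during which the arm holds its last target. There are 200 camera calls.

## Working session

There is one attempt and no reset: what is moved stays moved. The work goes in short steps, Python scripts to look and compute and a tool call to move; the robot and the scene stay as the last step left them, time stands still between calls to the robot, and variables do not carry over. Pictures are saved under pics/ and viewed, at most 10 in all, crops included, and the job is handed in when it is done.

Besides the shell and the picture viewer there is one more tool, called after ">>>" in YAML: its name, and indented under it one key for each argument. jog_arm: Moves the arm, as the interface text tells. Its arguments: {"type":"object","properties":{"deltas":{"type":"array","items":{"type":"number"}}},"required":["deltas"]}

```bash
mkdir -p pics; python3 - <<'E'
from station import *
import cv2,numpy as np
for n in("scene","top"):
    f=grab_frame(n); cv2.imwrite(f"pics/{n}0.png",cv2.resize(f[:,:,::-1],(800,600),interpolation=cv2.INTER_CUBIC)); cv2.imwrite(f"{n}_raw.png",f[:,:,::-1])
    c=calibration(n); print(n,np.round(c["K"],1).tolist(),np.round(c["R"],3).tolist(),np.round(c["t"],3).tolist(), (-c["R"].T@c["t"]).round(3))
s=read_state(); print(s)
E
```

```text
scene [[482.3, 0.0, 258.9], [0.0, 482.3, 192.5], [0.0, 0.0, 1.0]] [[0.46, -0.888, 0.012], [-0.52, -0.28, -0.807], [0.72, 0.365, -0.59]] [-0.273, 0.343, 1.163] [-0.534 -0.571  0.967]
top [[353.6, 0.0, 254.5], [0.0, 353.6, 195.7], [0.0, 0.0, 1.0]] [[0.009, -1.0, -0.004], [-0.995, -0.009, -0.104], [0.104, 0.005, -0.995]] [-0.025, 0.55, 1.329] [ 0.41  -0.027  1.379]
{'time_s': 0.1, 'joint_pos': array([ 1.34200491e+00,  2.60616012e-01, -1.39219581e-01,  1.17270723e+00,
        6.10700284e-06,  1.57082055e+00]), 'dq': array([ 5.69847163e-04, -1.71034438e-03,  2.43052204e-03,  5.16061198e-05,
        1.82595000e-03,  5.25073053e-05]), 'joint_efforts': array([-5.17103344e-04, -4.06508446e+01,  2.54527527e+01,  1.00579739e-02,
       -5.90027116e-05, -5.57049660e-06]), 'ee_pos': array([0.11893137, 0.51073111, 0.2305571 ]), 'ee_rot': array([-3.58615607e-01, -3.12084945e+00,  2.72418994e-03]), 'contact_force': array([ 0.02025678,  0.24075912, -0.46554192]), 'ft_torque': array([-0.02277894, -0.0026231 , -0.01424689]), 'grip_force': 0.0, 'gripper_width': 0.08582641431283453}
```

View pics/scene0.png

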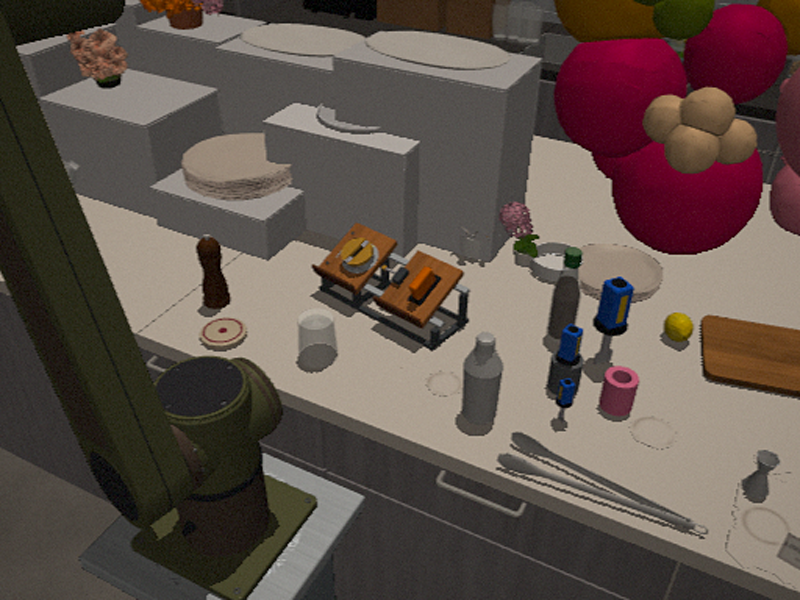

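View pics/top0.png

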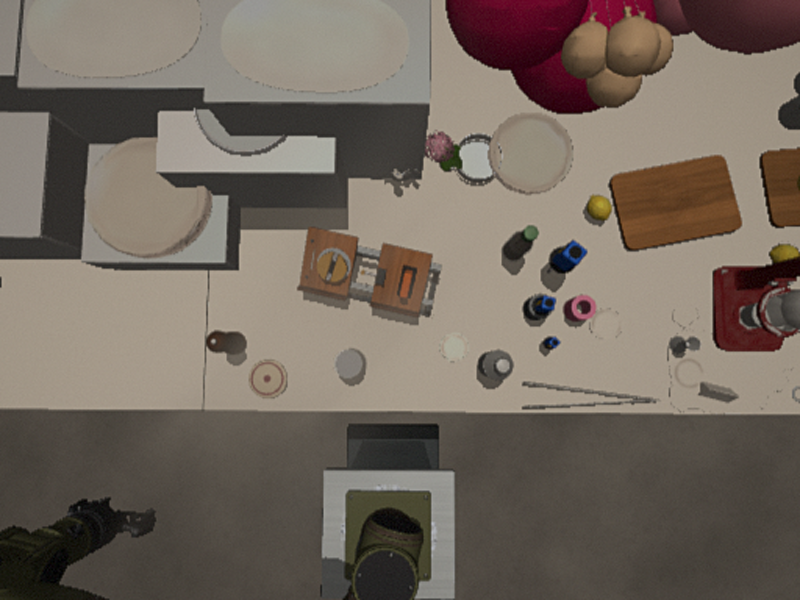

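The candidates for the driver, in scene view pixels, are large (615,305), middle (570,345, in the grey tube) and small (565,392). The holder candidates are grey (565,375) and pink (620,390). By the description I choose the middle driver and the grey tube, and will check both in a close crop.

```bash
python3 - <<'E'
import cv2,numpy as np
def t(n,x,y,w=100,h=75,k=4):
    c=cv2.imread(f"{n}_raw.png")[y:y+h,x:x+w]; c=cv2.resize(c,None,fx=k,fy=k,interpolation=cv2.INTER_CUBIC); c=np.clip(c*1.4,0,255).astype(np.uint8)
    for i in range(0,w,10):
        L=6 if i%50 else 14; cv2.line(c,(i*k,0),(i*k,L),(255,255,0)); 
    for j in range(0,h,10): cv2.line(c,(0,j*k),(8,j*k),(255,255,0))
    return c
a=np.hstack([t("scene",202,140),t("scene",333,185)]);b=np.hstack([t("top",188,140),t("top",315,140)])
cv2.imwrite("pics/m.png",np.vstack([a,b]))
E
```

```text
(no output)
```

View pics/m.png

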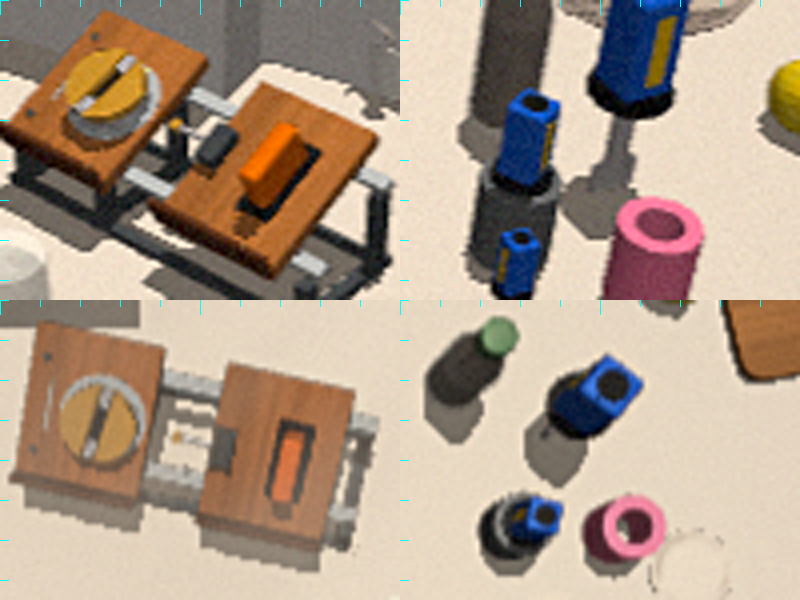

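The crop shows the middle driver standing in the grey tube (tile about 530,140 to 530,520). The pink tube and the other two drivers are separate from it. The brass cam is open with its slot nearly up the slope, and the leaf with the orange fin is to its right. Next I fit the models to the colour masks in both views.

```bash
cat >h.py <<'E'
import cv2,numpy as np
from station import *
from scipy.optimize import minimize
from scipy.spatial.transform import Rotation as Ro
C={n:calibration(n) for n in("scene","top")}
def proj(n,X):
    c=C[n]; p=(np.atleast_2d(X)@c["R"].T+c["t"])@c["K"].T; return p[:,:2]/p[:,2:]
def back(n,uv,P,nrm):
    c=C[n]; o=-c["R"].T@c["t"]; d=c["R"].T@np.linalg.inv(c["K"])@np.array([*uv,1.]); return o+d*((np.array(P)-o)@nrm)/(d@nrm)
def box(c,R,l): 
    g=np.array([[i,j,k] for i in(-1,1) for j in(-1,1) for k in(-1,1)])/2*np.array(l); return g@np.asarray(R).T+c
def comp(n,lo,hi,roi,img=None):
    im=cv2.imread(f"{n}_raw.png") if img is None else img; h=cv2.cvtColor(im,cv2.COLOR_BGR2HSV); m=cv2.inRange(h,lo,hi)
    z=np.zeros_like(m); x,y,w,hh=roi; z[y:y+hh,x:x+w]=m[y:y+hh,x:x+w]; return z
def big(m):
    k,l,s,_=cv2.connectedComponentsWithStats(m); return (l==1+np.argmax(s[1:,4])).astype(np.uint8)*255
K=8
def fillhull(p,off):
    m=np.zeros((80*K,80*K),np.uint8); h=cv2.convexHull(((p-off+.5)*K).astype(np.float32)).astype(np.int32); cv2.fillPoly(m,[h],255); return m>0
def target(m):
    ys,xs=np.nonzero(m); p=np.array([xs,ys],float).T; off=np.floor(p.mean(0))-40
    q=np.vstack([p+[a,b] for a in(-.3,.3) for b in(-.3,.3)]); return fillhull(q,off),off
def cost(p,T): M,off=T; f=fillhull(p,off); return (f^M).sum()/M.sum()
def tilt(yaw): return (Ro.from_euler('z',yaw)*Ro.from_euler('y',-25,degrees=True)).as_matrix()
E
cat >fit.py <<'E'
from h import *
cap={"scene":comp("scene",(20,90,70),(33,255,255),(214,148,32,32)),"top":comp("top",(20,90,60),(33,255,255),(200,160,26,30))}
fin={"scene":big(comp("scene",(4,200,130),(14,255,255),(255,165,30,35))),"top":big(comp("top",(3,150,100),(14,255,255),(252,168,18,28)))}
dr={"scene":big(comp("scene",(100,120,40),(125,255,255),(355,205,22,30))),"top":big(comp("top",(100,120,40),(125,255,255),(340,185,20,20)))}
for k in(cap,fin,dr): print([(cv2.countNonZero(m),cv2.boundingRect(m)) for m in k.values()])
TC={n:target(m) for n,m in cap.items()};TF={n:target(m) for n,m in fin.items()};TD={n:target(m) for n,m in dr.items()}
a=np.linspace(0,6.28,40);circ=np.c_[.035*np.cos(a),.035*np.sin(a),0*a+.026]
def pts(v):
    R=tilt(v[2]);o=np.array([v[0],v[1],.085]);return circ@R.T+o, box(o+R@[v[3],v[4],.021],R,(.06,.02,.042))
def f(v): c,b=pts(v); return sum(cost(proj(n,c),TC[n])+cost(proj(n,b),TF[n]) for n in C)
p0=back("top",(212.5,171),[0,0,.108],[0,0,1]);q0=back("top",(260.5,181),[0,0,.12],[0,0,1])
v0=[p0[0]+.011,p0[1],-.15,0,-.16]
r=min((minimize(f,v0,method='Nelder-Mead',options=dict(initial_simplex=np.vstack([v0]+[np.array(v0)+np.eye(5)[i]*s for i in range(5)]),maxiter=800)) for s in(.02,-.02,.04)),key=lambda r:r.fun)
v=r.x;print("stand",v.round(4),r.fun,v0);R=tilt(v[2]);o=np.array([v[0],v[1],.085])
c,b=pts(v);print([(round(cost(proj(n,c),TC[n]),3),round(cost(proj(n,b),TF[n]),3)) for n in C])
fm=o+R@[v[3],v[4],.021];print("fin",fm.round(4),"slot",(o+R@[0,0,.026]).round(4),"R",R.round(3).tolist())
for n in C:
    ys,xs=np.nonzero(cap[n]);P=np.array([back(n,(x,y),o+R[:,2]*.026,R[:,2]) for x,y in zip(xs,ys)]);L=(P-o)@R[:,:2]
    _,lab,ce=cv2.kmeans(L.astype(np.float32),2,None,(3,50,1e-7),5,cv2.KMEANS_PP_CENTERS);d=ce[0]-ce[1];d*=np.sign(d[1]);print("slot ang cw",n,np.arctan2(d[0],d[1]),ce.mean(0))
def g(v): b=box(v[:3],Ro.from_euler('z',v[3]).as_matrix(),(.03,.03,.062)); return sum(cost(proj(n,b),TD[n]) for n in C)
d0=back("top",(351,194),[0,0,.138],[0,0,1]);
best=None
for y in(-.3,0.2,.6,1.0):
    w=np.array([d0[0],d0[1],.107,y]);s=minimize(g,w,method='Nelder-Mead',options=dict(initial_simplex=np.vstack([w,w+[.02,0,0,0],w+[0,.02,0,0],w+[0,0,.01,0],w+[0,0,0,.3]])))
    print("driver",s.x.round(4),round(s.fun,4))
for nm,uv,z in(("bottle",(527,232),.206),("shaker",(503,366),.179),("glass",(350,358),.09),("mill",(217,342),.17),("bigdriver",(574,250),.2),("small",(552,342),.07),("pink",(582,308),.07)):print(nm,back("top",np.array(uv)/1.5625,[0,0,z],[0,0,1]).round(3))
E
python3 fit.py
```

```text
[(49, (220, 152, 26, 20)), (0, (0, 0, 0, 0))]
[(86, (262, 170, 15, 15)), (76, (256, 173, 8, 17))]
[(219, (357, 207, 16, 24)), (63, (343, 189, 12, 10))]h.py:21: RuntimeWarning: Mean of empty slice.
  ys,xs=np.nonzero(m); p=np.array([xs,ys],float).T; off=np.floor(p.mean(0))-40
  ret = um.true_divide(
Traceback (most recent call last):
  File "fit.py", line 6, in <module>
    TC={n:target(m) for n,m in cap.items()};TF={n:target(m) for n,m in fin.items()};TD={n:target(m) for n,m in dr.items()}
          ~~~~~~^^^
  File "h.py", line 22, in target
    q=np.vstack([p+[a,b] for a in(-.3,.3) for b in(-.3,.3)]); return fillhull(q,off),off
                                                                     ~~~~~~~~^^^^^^^
  File "h.py", line 19, in fillhull
    m=np.zeros((80*K,80*K),np.uint8); h=cv2.convexHull(((p-off+.5)*K).astype(np.float32)).astype(np.int32); cv2.fillPoly(m,[h],255); return m>0
                                        ^^^^^^^^^^^^^^^^^^^^^^^^^^^^^^^^^^^^^^^^^^^^^^^^^^^^^^^^
AttributeError: 'NoneType' object has no attribute 'astype'
```

```bash
python3 - <<'E'
import cv2
for n,ps in(("scene",[(223,160),(235,162),(217,168),(228,161),(262,180),(264,172)]),("top",[(206,171),(219,172),(196,160),(212,171),(260,181),(256,173),(270,190)])):
    h=cv2.cvtColor(cv2.imread(n+"_raw.png"),cv2.COLOR_BGR2HSV)
    print(n,[(p,h[p[1],p[0]].tolist()) for p in ps])
h=cv2.cvtColor(cv2.imread("top_raw.png"),cv2.COLOR_BGR2HSV)
print(h[181,250:272].tolist())
h=cv2.cvtColor(cv2.imread("scene_raw.png"),cv2.COLOR_BGR2HSV)
print(h[178,256:282].tolist())
E
```

```text
scene [((223, 160), [19, 205, 148]), ((235, 162), [19, 202, 153]), ((217, 168), [14, 187, 135]), ((228, 161), [21, 166, 20]), ((262, 180), [13, 173, 125]), ((264, 172), [14, 180, 119])]
top [((206, 171), [16, 128, 131]), ((219, 172), [17, 147, 135]), ((196, 160), [12, 134, 110]), ((212, 171), [10, 41, 56]), ((260, 181), [10, 172, 150]), ((256, 173), [12, 147, 128]), ((270, 190), [14, 77, 93])]
[[12, 141, 116], [13, 141, 119], [12, 133, 109], [12, 139, 114], [11, 139, 121], [13, 99, 77], [12, 49, 52], [10, 145, 104], [10, 171, 151], [10, 169, 151], [10, 172, 150], [10, 169, 148], [10, 142, 111], [15, 57, 63], [13, 54, 66], [12, 126, 123], [12, 123, 124], [12, 119, 122], [12, 120, 123], [12, 117, 122], [12, 119, 122], [11, 120, 123]]
[[53, 26, 39], [124, 68, 30], [161, 107, 19], [15, 175, 96], [13, 189, 120], [14, 192, 118], [12, 188, 121], [11, 167, 124], [13, 199, 122], [14, 252, 147], [13, 255, 166], [14, 255, 173], [13, 255, 178], [14, 255, 179], [14, 255, 168], [13, 255, 131], [13, 255, 93], [10, 220, 80], [13, 255, 79], [13, 243, 83], [12, 218, 83], [10, 255, 81], [11, 205, 76], [12, 131, 35], [104, 107, 31], [102, 150, 17]]
```

```bash
python3 - <<'E'
s=open("fit.py").read().split("\n")
s[1]='cap={"scene":comp("scene",(17,150,85),(33,255,255),(217,150,25,28)),"top":comp("top",(15,95,90),(33,255,255),(202,160,23,28))}'
s[2]='fin={"scene":big(comp("scene",(4,203,55),(16,255,255),(260,167,20,30))),"top":big(comp("top",(3,140,100),(11,255,255),(255,171,11,22)))}'
s[4]+='''
for n in C:
    im=cv2.imread(n+"_raw.png"); 
    for k in(cap,fin,dr): im[k[n]>0]=(0,255,0)
    x,y,w,h=(212,145,170,100) if n=="scene" else (195,150,170,70); cv2.imwrite(f"o_{n}.png",cv2.resize(im[y:y+h,x:x+w],None,fx=4.7,fy=3 if n=="scene" else 4,interpolation=0))
cv2.imwrite("pics/masks.png",np.vstack([cv2.imread("o_scene.png"),cv2.imread("o_top.png")]))'''
open("fit.py","w").write("\n".join(s))
E
python3 fit.py
```

```text
[(219, (218, 152, 21, 17)), (222, (203, 161, 19, 20))]
[(220, (261, 170, 18, 22)), (84, (256, 173, 8, 17))]
[(219, (357, 207, 16, 24)), (63, (343, 189, 12, 10))]
stand [ 0.6398  0.1332 -0.1347 -0.0124 -0.1755] 0.5853826222186531 [np.float64(0.6421060595844125), np.float64(0.13290445718999958), -0.15, 0, -0.16]
[(np.float64(0.081), np.float64(0.143)), (np.float64(0.096), np.float64(0.266))]
fin [ 0.5963 -0.038   0.0988] slot [0.6289 0.1347 0.1086] R [[0.898, 0.134, -0.419], [-0.122, 0.991, 0.057], [0.423, -0.0, 0.906]]
slot ang cw scene 0.22277482 [-0.0015296  -0.00221036]
slot ang cw top 0.2420739 [0.00243608 0.00073214]
driver [ 0.551  -0.3588  0.1032  0.0078] 0.466
driver [ 0.5498 -0.3587  0.1044  0.3597] 0.5086
driver [ 0.5499 -0.359   0.1038  0.3832] 0.5039
driver [ 0.551  -0.359   0.1024  1.5779] 0.464
bottle [ 0.695 -0.3    0.206]
shaker [ 0.406 -0.25   0.179]
glass [0.421 0.089 0.09 ]
mill [0.452 0.373 0.17 ]
bigdriver [ 0.657 -0.402  0.2  ]
small [ 0.463 -0.386  0.07 ]
pink [ 0.544 -0.459  0.07 ]
```

View pics/masks.png

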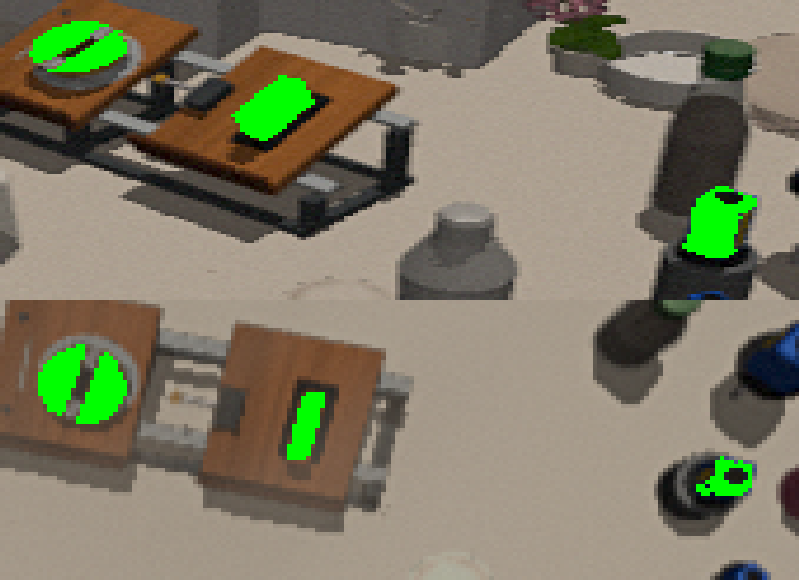

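```bash
python3 - <<'E'
s=open("fit.py").read()
s=s.replace('TC={n:','''for n,roi in(("scene",(355,205,19,28)),("top",(341,187,16,14))):
    dr[n]=big(dr[n]|comp(n,(12,110,60),(32,255,255),roi))
TC={n:''',1)
s=s.replace('def f(v): c,b=pts(v); return ','''E=np.array([[198,145.5],[229.25,151.75],[245.5,155.75],[276.75,162.5]])
Q=np.array([back("top",e,[0,0,.117],[0,0,1]) for e in E]);pf=np.polyfit(Q[:,1],Q[:,0],1);yaw=-np.arctan(pf[0]);print("edge yaw",yaw,Q.round(3).tolist())
ES=np.array([[202+105/4,140+10/4],[202+208/4,140+58/4],[202+262/4,140+83/4],[202+380/4,140+135/4]])
Qs=np.array([back("scene",e,[0,0,.117],[0,0,1]) for e in ES]);print("scene edge yaw",-np.arctan(np.polyfit(Qs[:,1],Qs[:,0],1)[0]),Qs.round(3).tolist())
def f(v): c,b=pts(v); return 20*(v[2]-yaw)**2+''')
s=s.replace("def g(v): b=","def g(v): b=")
open("fit.py","w").write(s)
E
python3 fit.py
```

```text
[(219, (218, 152, 21, 17)), (222, (203, 161, 19, 20))]
[(220, (261, 170, 18, 22)), (84, (256, 173, 8, 17))]
[(219, (357, 207, 16, 24)), (63, (343, 189, 12, 10))]
edge yaw -0.20895460783495765 [[0.723, 0.187, 0.117], [0.701, 0.072, 0.117], [0.687, 0.013, 0.117], [0.663, -0.1, 0.117]]
scene edge yaw -0.22037693593428886 [[0.714, 0.183, 0.117], [0.687, 0.068, 0.117], [0.673, 0.01, 0.117], [0.649, -0.106, 0.117]]
stand [ 0.64    0.1331 -0.1717 -0.0078 -0.1767] 0.5401656464922625 [np.float64(0.6421060595844125), np.float64(0.13290445718999958), -0.15, 0, -0.16]
[(np.float64(0.093), np.float64(0.098)), (np.float64(0.087), np.float64(0.235))]
fin [ 0.5941 -0.0382  0.1007] slot [0.6292 0.135  0.1086] R [[0.893, 0.171, -0.416], [-0.155, 0.985, 0.072], [0.423, 0.0, 0.906]]
slot ang cw scene 0.19407018 [-0.00164317 -0.00258845]
slot ang cw top 0.20363253 [0.00215593 0.00045308]
driver [ 0.5513 -0.3591  0.1026 -0.004 ] 0.4394
driver [ 0.5496 -0.359   0.1047  0.3633] 0.4862
driver [ 0.5496 -0.3586  0.1045  0.4087] 0.489
driver [ 0.5516 -0.359   0.1033  1.5712] 0.4451
bottle [ 0.695 -0.3    0.206]
shaker [ 0.406 -0.25   0.179]
glass [0.421 0.089 0.09 ]
mill [0.452 0.373 0.17 ]
bigdriver [ 0.657 -0.402  0.2  ]
small [ 0.463 -0.386  0.07 ]
pink [ 0.544 -0.459  0.07 ]
```

```bash
sed -i 's/20\*(v\[2\]-yaw)/3000*(v[2]+.215)/' fit.py; python3 fit.py | grep -A6 ^stand
cat >>h.py <<'E'
def delta(P,z,y,s=None):
    "delta from the measured pose to TCP at P with tool z, tool y (either sign)"
    s=s or read_state(); Rc=Ro.from_rotvec(s["ee_rot"]); out=[]
    z=np.array(z)/np.linalg.norm(z)
    for sg in(1,-1):
        yy=sg*np.array(y,float); yy-=z*(yy@z); yy/=np.linalg.norm(yy); Rt=Ro.from_matrix(np.c_[np.cross(yy,z),yy,z]); out.append((Rt*Rc.inv()).as_rotvec())
    o=min(out,key=np.linalg.norm); print("d",(np.array(P)-s["ee_pos"]).round(4),"rot",o.round(4)); return o
E
python3 - <<'E'
from h import *
R=tilt(-.215); fm=np.array([.593,-.0385,.1]); 
for h in(.1,-.011): delta(fm+R[:,2]*h,-R[:,2],R[:,1])
E
```

```text
stand [ 0.6411  0.1326 -0.2149 -0.0016 -0.1767] 0.4843097766944576 [np.float64(0.6421060595844125), np.float64(0.13290445718999958), -0.15, 0, -0.16]
[(np.float64(0.118), np.float64(0.078)), (np.float64(0.057), np.float64(0.232))]
fin [ 0.5933 -0.0378  0.1033] slot [0.6304 0.135  0.1086] R [[0.885, 0.213, -0.413], [-0.193, 0.977, 0.09], [0.423, 0.0, 0.906]]
slot ang cw scene 0.16057658 [-0.00239241 -0.00253689]
slot ang cw top 0.15870133 [0.00093928 0.00038804]
driver [ 0.5513 -0.3591  0.1026 -0.004 ] 0.4394
driver [ 0.5496 -0.359   0.1047  0.3633] 0.4862
d [ 0.4328 -0.5402 -0.0399] rot [-0.0944 -0.426   0.014 ]
d [ 0.4786 -0.5502 -0.1405] rot [-0.0944 -0.426   0.014 ]
```

>>> jog_arm:
  deltas: [0.434,-0.54,-0.034,-0.094,-0.426,0.014,0.4,0.434,-0.54,-0.034,-0.094,-0.426,0.014,0.4,0.434,-0.54,-0.034,-0.094,-0.426,0.014,0.4,0.434,-0.54,-0.034,-0.094,-0.426,0.014,0.4,0.434,-0.54,-0.034,-0.094,-0.426,0.014,0.4,0.434,-0.54,-0.034,-0.094,-0.426,0.014,0.4,0.434,-0.54,-0.034,-0.094,-0.426,0.014,0.4,0.434,-0.54,-0.034,-0.094,-0.426,0.014,0.4,0.434,-0.54,-0.034,-0.094,-0.426,0.014,0.4,0.434,-0.54,-0.034,-0.094,-0.426,0.014,0.4,0.434,-0.54,-0.034,-0.094,-0.426,0.014,0.4,0.434,-0.54,-0.034,-0.094,-0.426,0.014,0.4]

```text
time_s: 1.6
ee_pos: [0.555, -0.0324, 0.1972]
ee_rot: [0.298, 2.69, -0.064]
contact_force: [-0.5, -0.2, -0.3]
gripper_width: 0.051
grip_force: 0.0
```

```bash
python3 - <<'E'
from h import *
R=tilt(-.215); fm=np.array([.594,-.038,.104]); 
for h in(.1,.04,-.01): delta(fm+R[:,2]*h,-R[:,2],R[:,1])
s=read_state();print(s["joint_pos"].round(2),s["gripper_width"],s["contact_force"].round(1))
E
```

```text
d [-0.0023  0.0034 -0.0026] rot [-0.0015  0.0011  0.0053]
d [ 0.0225 -0.002  -0.0569] rot [-0.0015  0.0011  0.0053]
d [ 0.0432 -0.0065 -0.1022] rot [-0.0015  0.0011  0.0053]
[-0.01  0.05 -0.6   0.49 -0.09  0.19] 0.05100259384679127 [-0.5 -0.2 -0.3]
```

Descend and grip, then check.

>>> jog_arm:
  deltas: [0.022,-0.002,-0.056,0,0,0.005,0.4,0.022,-0.002,-0.056,0,0,0.005,0.4,0.043,-0.0065,-0.102,0,0,0.005,0.4,0.043,-0.0065,-0.102,0,0,0.005,0.4,0.043,-0.0065,-0.102,0,0,0.005,0.4,0.043,-0.0065,-0.102,0,0,0.005,0.4]

```text
time_s: 2.35
ee_pos: [0.5968, -0.0347, 0.0978]
ee_rot: [0.282, 2.689, -0.059]
contact_force: [0.2, 0.6, -0.0]
gripper_width: 0.0514
grip_force: 0.0
```

>>> jog_arm:
  deltas: [0,0,0,0,0,0,0.6,0,0,0,0,0,0,0.75,0,0,0,0,0,0,0.9,0,0,0,0,0,0,0.9,0,0,0,0,0,0,0.9]

```text
time_s: 2.98
ee_pos: [0.5962, -0.036, 0.0966]
ee_rot: [0.285, 2.69, -0.062]
contact_force: [-5.4, -1.7, 8.3]
gripper_width: 0.019
grip_force: 58.4
```

>>> jog_arm:
  deltas: [0.002,0.01,0.001,0,0,0,0.9,0.0045,0.02,0.001,0,0,0,0.9,0.0065,0.03,0.001,0,0,0,0.9,0.0085,0.039,0.001,0,0,0,0.9,0.0085,0.039,0.001,0,0,0,0.9]

```text
time_s: 3.6
ee_pos: [0.6054, 0.0054, 0.0966]
ee_rot: [0.281, 2.691, -0.057]
contact_force: [1.5, 1.2, 0.3]
gripper_width: 0.0188
grip_force: 60.3
```

>>> jog_arm:
  deltas: [0.0006,0.003,0,0,0,0,0.9,0.0013,0.006,0,0,0,0,0.9,0.0013,0.006,0,0,0,0,0.9]

```text
time_s: 3.98
ee_pos: [0.6064, 0.0099, 0.0966]
ee_rot: [0.283, 2.691, -0.06]
contact_force: [1.8, -1.8, 0.8]
gripper_width: 0.0191
grip_force: 60.2
```

>>> jog_arm:
  deltas: [0.0006,0.003,0,0,0,0,0.9,0.0013,0.006,0,0,0,0,0.9,0.0013,0.006,0,0,0,0,0.9]

```text
time_s: 4.35
ee_pos: [0.6066, 0.0107, 0.0967]
ee_rot: [0.29, 2.69, -0.074]
contact_force: [0.3, -18.4, 5.2]
gripper_width: 0.019
grip_force: 60.6
```

>>> jog_arm:
  deltas: [-0.001,-0.004,0,0,0,0,0.9,-0.001,-0.004,0,0,0,0,0.4,-0.001,-0.004,0,0,0,0,0.4,-0.001,-0.004,0,0,0,0,0.4,-0.026,0.001,0.055,0,0,0,0.4,-0.05,0.005,0.11,0,0,0,0.2,-0.06,-0.05,0.14,0,0,0,0,-0.06,-0.1,0.14,0,0,0,0,-0.06,-0.15,0.14,0,0,0,0,-0.06,-0.15,0.14,0,0,0,0]

```text
time_s: 5.6
ee_pos: [0.5469, -0.1369, 0.2365]
ee_rot: [0.289, 2.691, -0.061]
contact_force: [1.4, 0.1, -0.2]
gripper_width: 0.0856
grip_force: 0.0
```

```bash
python3 - <<'E'
from h import *
for n in C:
    cv2.imwrite(f"{n}_raw.png",grab_frame(n)[:,:,::-1])
a=cv2.imread("scene_raw.png")[135:225,195:315];b=cv2.imread("top_raw.png")[135:225,180:300]
cv2.imwrite("pics/s2.png",cv2.resize(np.hstack([a,b]),None,fx=3.3,fy=3.3,interpolation=2))
s=read_state();print(s["ee_pos"],s["ee_rot"],s["joint_pos"])
E
```

```text
[ 0.54673646 -0.13400691  0.2358736 ] [ 0.28416148  2.69295736 -0.05885869] [-0.25196577  0.02830626 -0.51914967  0.5886009   0.02038315 -0.03720144]
```

View pics/s2.png

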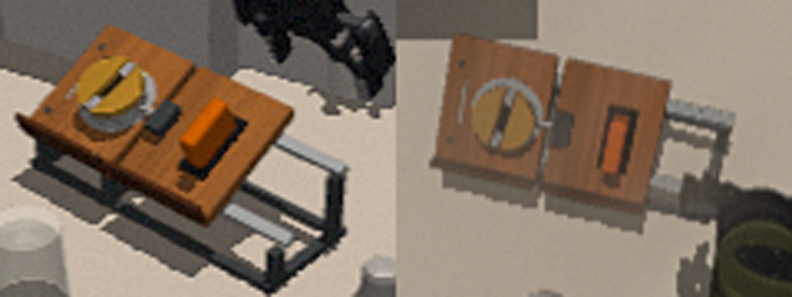

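The bolt head is in the cam mouth (right tile, about 545,125), the leaf is close to the deck and the cam is still open. Now the driver.

```bash
python3 - <<'E'
from h import *
delta([.551,-.358,.24],[0,0,-1],[0,1,0])
E
```

```text
d [ 0.0043 -0.224   0.0041] rot [0.0429 0.4339 0.2069]
```

>>> jog_arm:
  deltas: [0.004,-0.224,0.004,0.043,0.434,0.207,0,0.004,-0.224,0.004,0.043,0.434,0.207,0,0.004,-0.224,0.004,0.043,0.434,0.207,0,0.004,-0.224,0.004,0.043,0.434,0.207,0,0.004,-0.224,0.004,0.043,0.434,0.207,0,0.004,-0.224,0.004,0.043,0.434,0.207,0,0.004,-0.224,0.004,0.043,0.434,0.207,0]

```text
time_s: 6.58
ee_pos: [0.5513, -0.356, 0.2408]
ee_rot: [-0.005, 3.141, -0.0]
contact_force: [-0.5, 0.6, 1.0]
gripper_width: 0.0854
grip_force: 0.0
```

```bash
python3 - <<'E'
from h import *
delta([.551,-.358,.088],[0,0,-1],[0,1,0])
im=grab_frame("scene")[:,:,::-1]; b=grab_frame("top")[:,:,::-1]
cv2.imwrite("pics/d1.png",cv2.resize(np.hstack([im[130:280,320:450],b[120:270,290:420]]),None,fx=3,fy=3,interpolation=2))
print(read_state()["joint_pos"])
E
```

```text
d [-0.0003 -0.002  -0.1528] rot [ 0.0001  0.001  -0.0033]
[-5.74215556e-01  4.90113764e-01  2.41199525e-01  1.32039494e+00
  2.78207094e-04 -5.77023235e-01]
```

View pics/d1.png

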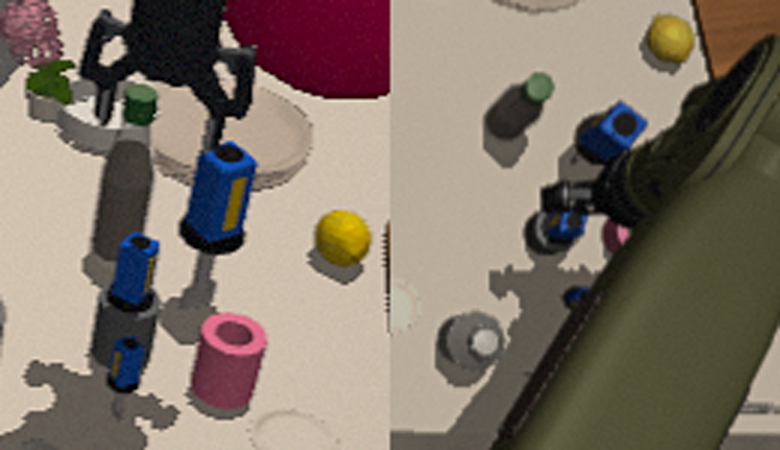

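The gripper is above the middle driver in the grey tube (left tile about 135,270) and clear of the bottle and shaker. Descend and grip.

>>> jog_arm:
  deltas: [0,-0.002,-0.05,0,0,0,0,0,-0.002,-0.1,0,0,0,0,0,-0.002,-0.13,0,0,0,0,0,-0.002,-0.152,0,0,0,0,0,-0.002,-0.152,0,0,0,0,0,-0.002,-0.152,0,0,0,0]

```text
time_s: 7.42
ee_pos: [0.5519, -0.3601, 0.0897]
ee_rot: [-0.002, 3.139, -0.002]
contact_force: [1.1, 0.1, 0.9]
gripper_width: 0.0857
grip_force: 0.0
```

>>> jog_arm:
  deltas: [0,0,0,0,0,0,0.4,0,0,0,0,0,0,0.55,0,0,0,0,0,0,0.65,0,0,0,0,0,0,0.8,0,0,0,0,0,0,0.9,0,0,0,0,0,0,0.9,0,0,0,0,0,0,0.9]

```text
time_s: 8.3
ee_pos: [0.5517, -0.3605, 0.0892]
ee_rot: [-0.001, 3.139, -0.002]
contact_force: [-0.5, 0.4, 5.9]
gripper_width: 0.0322
grip_force: 56.1
```

>>> jog_arm:
  deltas: [0,0,0,0,0,0,1,0,0,0.02,0,0,0,1,0,0,0.05,0,0,0,1,0,0,0.09,0,0,0,1,0,0,0.14,0,0,0,1,0,0,0.17,0,0,0,1,0,0,0.17,0,0,0,1,0,0,0.17,0,0,0,1]

```text
time_s: 9.3
ee_pos: [0.5505, -0.3598, 0.2564]
ee_rot: [0.001, -3.14, -0.002]
contact_force: [0.5, 0.2, -2.3]
gripper_width: 0.0322
grip_force: 56.2
```

```bash
python3 - <<'E'
from h import *
im=grab_frame("scene")[:,:,::-1]; cv2.imwrite("scene_raw.png",im)
s=read_state(); u=proj("scene",s["ee_pos"]+[0,0,-.02])[0].astype(int); print(u,s["gripper_width"],s["ee_pos"],s["contact_force"])
x,y=u-[50,45]
cv2.imwrite("pics/d2.png",cv2.resize(im[y:y+90,x:x+100],None,fx=6.5,fy=6.5,interpolation=2))
print(x,y)
E
```

```text
[371 180] 0.03231910946574179 [ 0.55023151 -0.35962179  0.25592498] [-0.80803068 -0.36688947 -1.56588033]
321 135
```

View pics/d2.png

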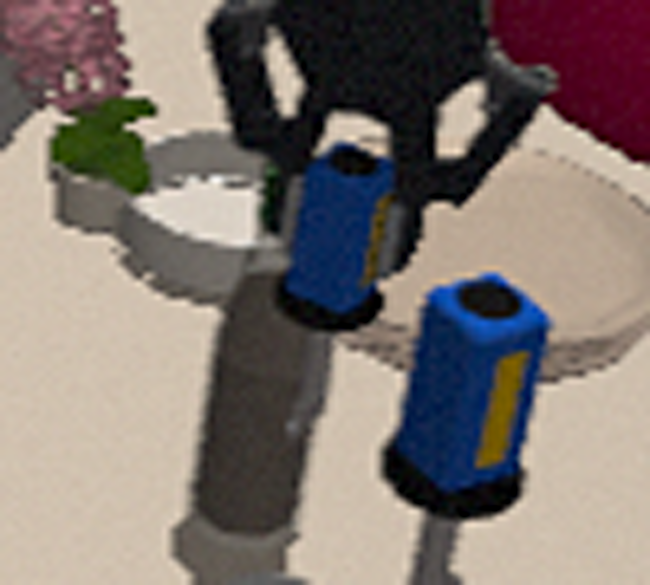

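```bash
python3 - <<'E'
from h import *
s=read_state(); c=s["ee_pos"]+[0,0,.019]
for yaw in(-.1,0,.1):
  b=box(c,Ro.from_euler('z',yaw).as_matrix(),(.03,.03,.062)); print(yaw,[((p-[321,135])*6.5+3).round().astype(int).tolist() for p in proj("scene",b)])
print([((p-[321,135])*6.5+3).round().astype(int).tolist() for p in proj("scene",[c+[0,0,-.037],c+[0,0,-.1]])])
E
```

```text
-0.1 [[356, 311], [381, 181], [287, 287], [309, 158], [384, 276], [409, 148], [316, 253], [338, 125]]
0 [[361, 310], [386, 180], [289, 290], [312, 161], [382, 273], [407, 145], [311, 254], [334, 126]]
0.1 [[366, 309], [390, 180], [292, 293], [314, 164], [379, 270], [404, 142], [307, 255], [329, 127]]
[[334, 293], [311, 416]]
```

The driver is upright in the gripper, with its collar at about (330,303) and its end at about (355,158), both within about 3 mm of the prediction. Next is the pose above the cam.

```bash
cat >>h.py <<'E'
RS=tilt(-.215); S0=np.array([.6304,.135,.1086]); N=RS[:,2]
def cam(mid,ang,ds=0,dy=0,S=S0):
    return delta(S+N*(mid-.019)+RS[:,0]*ds+RS[:,1]*dy,-N,Ro.from_rotvec(-ang*N).apply(RS[:,1]))
E
python3 - <<'E'
from h import *
cam(.16,.145);cam(.135,.145);cam(.11,.145)
E
```

```text
d [ 0.022   0.5073 -0.0195] rot [-0.0172 -0.4405 -0.3555]
d [ 0.0323  0.5051 -0.0422] rot [-0.0172 -0.4405 -0.3555]
d [ 0.0426  0.5028 -0.0649] rot [-0.0172 -0.4405 -0.3555]
```

>>> jog_arm:
  deltas: [0,0.06,0.03,0,0,0,1,0,0.12,0.03,-0.003,-0.09,-0.07,1,0,0.18,0.03,-0.006,-0.17,-0.14,1,0,0.24,0.03,-0.009,-0.25,-0.21,1,0,0.3,0.03,-0.012,-0.33,-0.28,1,0,0.36,0.03,-0.017,-0.44,-0.355,1,0.01,0.42,0.01,-0.017,-0.44,-0.355,1,0.022,0.48,-0.01,-0.017,-0.44,-0.355,1,0.022,0.507,-0.019,-0.017,-0.44,-0.355,1,0.022,0.507,-0.019,-0.017,-0.44,-0.355,1,0.022,0.507,-0.019,-0.017,-0.44,-0.355,1]

```text
time_s: 10.72
ee_pos: [0.5722, 0.146, 0.2379]
ee_rot: [0.484, 2.662, -0.027]
contact_force: [1.1, 0.0, -1.3]
gripper_width: 0.033
grip_force: 56.6
```

```bash
python3 - <<'E'
from h import *
s=read_state();print(s["ee_pos"].round(4),s["joint_pos"].round(2),s["gripper_width"],s["contact_force"].round(1))
cam(.16,.145);cam(.12,.145);cam(.104,.145)
im=grab_frame("scene")[:,:,::-1]; b=grab_frame("top")[:,:,::-1];cv2.imwrite("scene_raw.png",im);cv2.imwrite("top_raw.png",b)
cv2.imwrite("pics/c1.png",cv2.resize(np.hstack([im[110:200,190:280],b[120:210,170:260]]),None,fx=4.4,fy=4.4,interpolation=2))
for n,o in(("scene",(190,110)),("top",(170,120))):
  print(n,[((proj(n,S0+N*h)[0]-o)*4.4+2).round().astype(int)+([396,0] if n=="top" else [0,0]) for h in(0,.06,.16)])
E
```

```text
[0.5722 0.146  0.2379] [ 0.38  0.12 -0.41  0.68 -0.24  0.7 ] 0.03297023744986216 [ 1.1  0.  -1.3]
d [ 0.      0.0017 -0.0015] rot [ 0.0042 -0.0007  0.0007]
d [ 0.0165 -0.0019 -0.0377] rot [ 0.0042 -0.0007  0.0007]
d [ 0.0231 -0.0034 -0.0522] rot [ 0.0042 -0.0007  0.0007]
scene [array([170, 219]), array([144, 170]), array([98, 82])]
top [array([582, 227]), array([566, 246]), array([536, 282])]
```

View pics/c1.png

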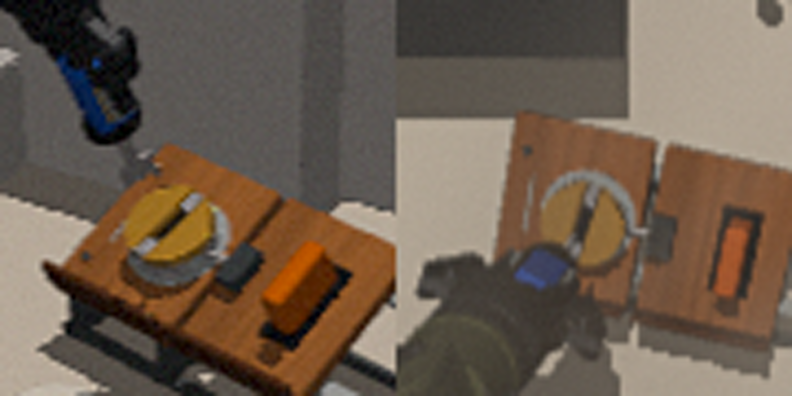

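The scene tile shows the cap centre at about (170,222) and the blade tip at about (142,170), both as predicted. Descend.

>>> jog_arm:
  deltas: [0.008,0,-0.02,0.004,0,0,1,0.016,-0.002,-0.038,0.004,0,0,1,0.02,-0.003,-0.045,0.004,0,0,1,0.023,-0.003,-0.052,0.004,0,0,1,0.023,-0.003,-0.052,0.004,0,0,1]

```text
time_s: 11.45
ee_pos: [0.5962, 0.1434, 0.1873]
ee_rot: [0.486, 2.66, -0.019]
contact_force: [-0.8, 0.6, -2.4]
gripper_width: 0.0326
grip_force: 56.6
```

```bash
python3 - <<'E'
from h import *
s=read_state();print(s["contact_force"].round(1),s["ft_torque"].round(2))
cam(.104,.145);cam(.096,.145);cam(.089,.145)
E
```

```text
[-0.8  0.6 -2.4] [ 0.05  0.43 -0.  ]
d [-0.0009 -0.0008 -0.0016] rot [-0.0012  0.0017  0.0011]
d [ 0.0024 -0.0015 -0.0089] rot [-0.0012  0.0017  0.0011]
d [ 0.0053 -0.0021 -0.0152] rot [-0.0012  0.0017  0.0011]
```

>>> jog_arm:
  deltas: [0.001,-0.001,-0.005,0,0,0,1,0.0024,-0.0015,-0.009,0,0,0,1,0.004,-0.002,-0.012,0,0,0,1,0.004,-0.002,-0.012,0,0,0,1]

```text
time_s: 11.95
ee_pos: [0.6001, 0.1417, 0.1749]
ee_rot: [0.485, 2.66, -0.02]
contact_force: [-0.4, -0.4, -2.1]
gripper_width: 0.0319
grip_force: 56.6
```

```bash
python3 - <<'E'
from h import *
s=read_state();print(s["contact_force"].round(1),s["ft_torque"].round(2),"mid",(s["ee_pos"]-S0)@RS+[0,0,.019])
E
```

```text
[-0.4 -0.4 -2.1] [-0.    0.55 -0.06] mid [-1.24948979e-04  4.44454327e-05  9.22420003e-02]
```

>>> jog_arm:
  deltas: [0.001,0,-0.002,0,0,0,1,0.0015,0,-0.0035,0,0,0,1,0.0015,0,-0.0035,0,0,0,1]

```text
time_s: 12.32
ee_pos: [0.6024, 0.1419, 0.1746]
ee_rot: [0.485, 2.656, -0.018]
contact_force: [-9.5, -1.3, 11.5]
gripper_width: 0.031
grip_force: 55.5
```

```bash
python3 - <<'E'
from h import *
s=read_state();print(s["contact_force"].round(1),s["ft_torque"].round(2),"mid",(s["ee_pos"]-S0)@RS+[0,0,.019],s["joint_pos"].round(2))
for a in np.arange(.145,1.65,.15): cam(.089,a)
E
```

```text
[-9.5 -1.3 11.5] [-0.55  1.02 -0.28] mid [0.00178884 0.00072394 0.09097399] [ 0.35  0.21 -0.48  0.51 -0.23  0.67]
d [-0.0009 -0.0005 -0.0025] rot [-0.0011  0.0056  0.0006]
d [-0.0009 -0.0005 -0.0025] rot [ 0.0612 -0.0079 -0.1352]
d [-0.0009 -0.0005 -0.0025] rot [ 0.1235 -0.0214 -0.271 ]
d [-0.0009 -0.0005 -0.0025] rot [ 0.1858 -0.0349 -0.4067]
d [-0.0009 -0.0005 -0.0025] rot [ 0.2481 -0.0484 -0.5425]
d [-0.0009 -0.0005 -0.0025] rot [ 0.3105 -0.062  -0.6783]
d [-0.0009 -0.0005 -0.0025] rot [ 0.3728 -0.0756 -0.814 ]
d [-0.0009 -0.0005 -0.0025] rot [ 0.4351 -0.0892 -0.9498]
d [-0.0009 -0.0005 -0.0025] rot [ 0.4974 -0.1028 -1.0856]
d [-0.0009 -0.0005 -0.0025] rot [ 0.5598 -0.1164 -1.2213]
d [-0.0009 -0.0005 -0.0025] rot [ 0.6221 -0.1301 -1.3571]
```

>>> jog_arm:
  deltas: [-0.0015,-0.0005,0.001,0,0,0,1,-0.0015,-0.0005,0.001,0.05,-0.011,-0.11,1,-0.0015,-0.0005,0.001,0.1,-0.022,-0.22,1,-0.0015,-0.0005,0.001,0.15,-0.033,-0.33,1,-0.0015,-0.0005,0.001,0.2,-0.044,-0.44,1,-0.0015,-0.0005,0.001,0.2,-0.044,-0.44,1]

```text
time_s: 13.08
ee_pos: [0.6005, 0.141, 0.1739]
ee_rot: [1.114, 2.468, 0.125]
contact_force: [-3.9, -1.8, 5.6]
gripper_width: 0.0314
grip_force: 58.0
```

```bash
cat >st.py <<'E'
from h import *
s=read_state();R=RS.T@Ro.from_rotvec(s["ee_rot"]).as_matrix()
print("F local",(s["contact_force"]@RS).round(1),"T",(s["ft_torque"]@RS).round(2),"mid",((s["ee_pos"]-S0)@RS+[0,0,.019]).round(4),"ang",np.arctan2(R[0,1],R[1,1]).round(3),np.arctan2(-R[0,1],-R[1,1]).round(3),"q6",s["joint_pos"].round(2),s["gripper_width"])
E
python3 st.py
```

```text
F local [-0.8 -2.6  6.6] T [-0.71  0.59  0.07] mid [-0.     -0.0006  0.0911] ang 0.632 -2.509 q6 [ 0.35  0.21 -0.48  0.51 -0.23  1.15] 0.03139469884803919
```

>>> jog_arm:
  deltas: [0,0,0,0.05,-0.011,-0.11,1,0,0,0,0.1,-0.022,-0.22,1,0,0,0,0.15,-0.033,-0.33,1,0,0,0,0.2,-0.044,-0.44,1,0,0,0,0.25,-0.055,-0.55,1,0,0,0,0.25,-0.055,-0.55,1]

```text
time_s: 13.82
ee_pos: [0.6, 0.1411, 0.1738]
ee_rot: [1.823, 2.049, 0.297]
contact_force: [-5.9, -0.1, 6.6]
gripper_width: 0.0304
grip_force: 59.2
```

```bash
python3 st.py; python3 - <<'E'
from h import *
im=grab_frame("scene")[:,:,::-1]; b=grab_frame("top")[:,:,::-1];cv2.imwrite("scene_raw.png",im)
cv2.imwrite("pics/c2.png",cv2.resize(np.hstack([im[110:200,190:280],b[120:210,170:260]]),None,fx=4.4,fy=4.4,interpolation=2))
E
```

```text
F local [-2.4 -1.3  8.4] T [-0.7   0.88  0.09] mid [-0.0006 -0.0005  0.0912] ang 1.238 -1.903 q6 [ 0.35  0.21 -0.48  0.51 -0.23  1.76] 0.030417293664816356
```

View pics/c2.png

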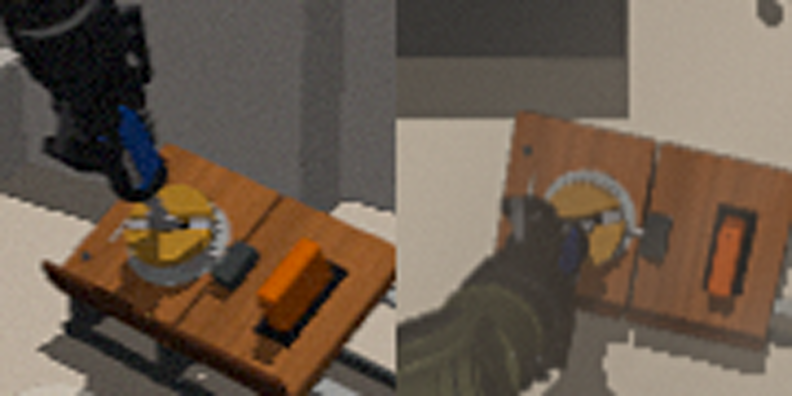

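The slot has turned with the driver and now points nearly along the slide (scene tile about 180,225), and the leaf gap has almost closed. Turn on to the stop.

>>> jog_arm:
  deltas: [0,0,0,0.04,-0.009,-0.09,1,0,0,0,0.08,-0.018,-0.18,1,0,0,0,0.12,-0.027,-0.27,1,0,0,0,0.14,-0.031,-0.31,1,0,0,0,0.14,-0.031,-0.31,1]

```text
time_s: 14.55
ee_pos: [0.5998, 0.1414, 0.1736]
ee_rot: [2.169, 1.73, 0.386]
contact_force: [-6.8, -1.7, 7.1]
gripper_width: 0.0305
grip_force: 59.0
```

```bash
python3 st.py
```

```text
F local [-2.7 -3.1  9.1] T [-0.45  1.01  0.09] mid [-0.0009 -0.0002  0.0912] ang 1.579 -1.562 q6 [ 0.35  0.21 -0.48  0.51 -0.23  2.1 ] 0.030501047576765455
```

>>> jog_arm:
  deltas: [0,0,0,0.04,-0.009,-0.09,1,0,0,0,0.06,-0.013,-0.13,1,0,0,0,0.06,-0.013,-0.13,1]

```text
time_s: 14.92
ee_pos: [0.5993, 0.141, 0.1735]
ee_rot: [2.3, 1.58, 0.42]
contact_force: [-8.3, -1.4, 8.2]
gripper_width: 0.0294
grip_force: 58.2
```

```bash
python3 st.py
```

```text
F local [-3.6 -3.1 10.7] T [-0.75  1.19  0.29] mid [-0.0013 -0.0007  0.0913] ang 1.722 -1.419 q6 [ 0.35  0.21 -0.48  0.51 -0.23  2.25] 0.029391553007841083
```

>>> jog_arm:
  deltas: [0,0,0,0.03,-0.007,-0.066,1,0,0,0,0.05,-0.011,-0.11,1,0,0,0,0.05,-0.011,-0.11,1]

```text
time_s: 15.3
ee_pos: [0.5993, 0.1416, 0.1735]
ee_rot: [2.403, 1.448, 0.449]
contact_force: [-7.2, -1.3, 8.7]
gripper_width: 0.0293
grip_force: 59.1
```

```bash
python3 st.py
```

```text
F local [-2.4 -2.8 10.7] T [-0.49  1.1   1.12] mid [-0.0014 -0.0002  0.0912] ang 1.841 -1.3 q6 [ 0.35  0.21 -0.48  0.51 -0.23  2.36] 0.029261636525376698
```

At the stop (1.1 N m). Relieve, withdraw along the normal, and measure the leaf numerically.

>>> jog_arm:
  deltas: [0,0,0,-0.04,0.009,0.09,1,0,0,0,-0.07,0.015,0.155,1,0,0,0,-0.07,0.015,0.155,1,-0.008,0.002,0.018,-0.07,0.015,0.155,1,-0.021,0.0045,0.045,-0.07,0.015,0.155,1,-0.041,0.009,0.09,-0.07,0.015,0.155,1,-0.041,0.009,0.09,-0.07,0.015,0.155,1]

```text
time_s: 16.18
ee_pos: [0.5609, 0.1519, 0.2675]
ee_rot: [2.254, 1.63, 0.422]
contact_force: [0.9, -0.3, -1.7]
gripper_width: 0.0292
grip_force: 59.8
```

```bash
python3 st.py; python3 - <<'E'
from h import *
im=grab_frame("scene")[:,:,::-1]; b=grab_frame("top")[:,:,::-1];cv2.imwrite("scene_raw.png",im)
cv2.imwrite("pics/c3.png",cv2.resize(np.hstack([im[125:215,190:280],b[120:210,180:270]]),None,fx=4.4,fy=4.4,interpolation=2))
delta([.551,-.36,.26],[0,0,-1],[0,1,0])
s=read_state(); Rt=Ro.from_rotvec([0,3.1415,0]); r=(Rt*Ro.from_rotvec(s["ee_rot"]).inv()).as_rotvec(); print("orig",r.round(3))
E
```

```text
F local [ 0.2 -0.  -1.9] T [-0.01  0.52 -0.04] mid [0.0024 0.0017 0.1932] ang 1.675 -1.466 q6 [ 0.4   0.08 -0.37  0.75 -0.25  2.24] 0.02923493174276199
d [-0.0083 -0.5107 -0.003 ] rot [ 0.3497  0.3108 -1.2311]
orig [-0.339  0.381  1.855]
```

View pics/c3.png

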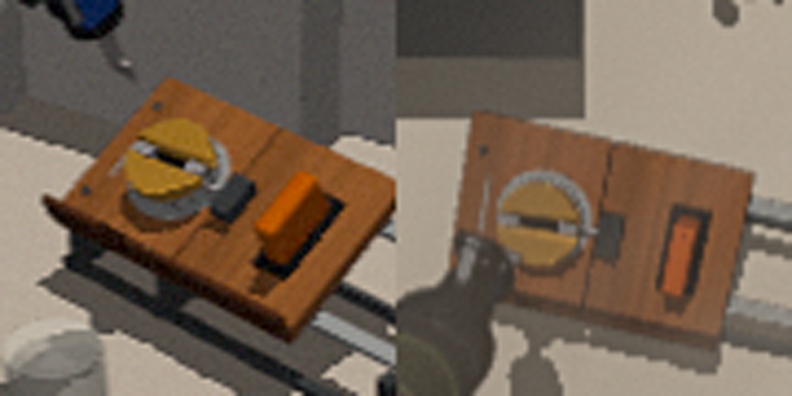

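The gap between leaf and deck is closed and the slot lies along the slide (right tile about 540,222), so the cam is locked. Now check how the driver sits in the gripper against the predicted tip pixel.

```bash
python3 - <<'E'
from h import *
s=read_state(); R=Ro.from_rotvec(s["ee_rot"]).as_matrix(); z=R[:,2]
for k in(-.019+.037,-.019+.082,.081): print(((proj("scene",s["ee_pos"]+z*k)[0]-[190,125])*4.4+2).round())
E
```

```text
[101.  23.]
[122.  64.]
[131.  80.]
```

>>> jog_arm:
  deltas: [-0.008,-0.05,0.01,-0.031,0.035,0.17,1,-0.008,-0.1,0.01,-0.062,0.07,0.34,1,-0.008,-0.15,0.01,-0.093,0.104,0.51,1,-0.008,-0.2,0.01,-0.124,0.139,0.68,1,-0.008,-0.25,0.01,-0.155,0.174,0.85,1,-0.008,-0.3,0.01,-0.186,0.209,1.02,1,-0.008,-0.35,0.01,-0.217,0.244,1.19,1,-0.008,-0.4,0.01,-0.248,0.279,1.36,1,-0.008,-0.45,0.01,-0.279,0.314,1.53,1,-0.008,-0.5,0.005,-0.31,0.349,1.7,1,-0.01,-0.512,-0.003,-0.339,0.381,1.855,1,-0.01,-0.512,-0.003,-0.339,0.381,1.855,1]

```text
time_s: 17.77
ee_pos: [0.5488, -0.3621, 0.256]
ee_rot: [-0.005, -3.139, -0.004]
contact_force: [0.0, 0.2, -1.7]
gripper_width: 0.0297
grip_force: 59.7
```

```bash
python3 - <<'E'
from h import *
s=read_state();print(s["ee_pos"].round(4),s["joint_pos"].round(2),s["gripper_width"])
for z in(.26,.17,.09):delta([.551,-.36,z],[0,0,-1],[0,1,0])
im=grab_frame("scene")[:,:,::-1];cv2.imwrite("scene_raw.png",im);
E
```

```text
[ 0.5488 -0.3621  0.256 ] [-0.58  0.49  0.29  1.37  0.   -0.58] 0.02966365370600739
d [0.0022 0.0021 0.004 ] rot [-0.0028 -0.0028  0.0029]
d [ 0.0022  0.0021 -0.086 ] rot [-0.0028 -0.0028  0.0029]
d [ 0.0022  0.0021 -0.166 ] rot [-0.0028 -0.0028  0.0029]
```

>>> jog_arm:
  deltas: [0.002,0.002,-0.03,-0.003,-0.003,0.003,1,0.002,0.002,-0.06,-0.003,-0.003,0.003,1,0.002,0.002,-0.09,-0.003,-0.003,0.003,1,0.002,0.002,-0.09,-0.003,-0.003,0.003,1,0.002,0.002,-0.09,-0.003,-0.003,0.003,1]

```text
time_s: 18.45
ee_pos: [0.5516, -0.3595, 0.1712]
ee_rot: [-0.004, 3.136, -0.006]
contact_force: [-0.1, 0.6, -0.7]
gripper_width: 0.0294
grip_force: 59.8
```

>>> jog_arm:
  deltas: [0,0,-0.01,0,0,0,1,0,0,-0.02,0,0,0,1,0,0,-0.03,0,0,0,1,0,0,-0.03,0,0,0,1]

```text
time_s: 18.95
ee_pos: [0.5503, -0.3592, 0.1383]
ee_rot: [-0.005, 3.139, -0.003]
contact_force: [0.1, -1.2, -1.1]
gripper_width: 0.0292
grip_force: 59.8
```

Inside the tube without contact. Lower the rest of the way.

>>> jog_arm:
  deltas: [0,0,-0.015,0,0,0,1,0,0,-0.03,0,0,0,1,0,0,-0.042,0,0,0,1,0,0,-0.046,0,0,0,1,0,0,-0.046,0,0,0,1]

```text
time_s: 19.58
ee_pos: [0.551, -0.3596, 0.0934]
ee_rot: [-0.005, 3.138, -0.005]
contact_force: [-0.2, 0.2, -0.6]
gripper_width: 0.0294
grip_force: 59.8
```

>>> jog_arm:
  deltas: [0,0,-0.002,0,0,0,1,0,0,-0.004,0,0,0,1,0,0,-0.004,0,0,0,1]

```text
time_s: 19.95
ee_pos: [0.5512, -0.3597, 0.0899]
ee_rot: [-0.005, 3.137, -0.006]
contact_force: [-0.3, 0.5, -2.1]
gripper_width: 0.0295
grip_force: 59.8
```

>>> jog_arm:
  deltas: [0,0,-0.002,0,0,0,1,0,0,-0.003,0,0,0,1,0,0,-0.003,0,0,0,1]

```text
time_s: 20.32
ee_pos: [0.5514, -0.3598, 0.0896]
ee_rot: [-0.005, 3.135, -0.007]
contact_force: [-3.3, 1.8, 10.8]
gripper_width: 0.0294
grip_force: 61.5
```

Collar on the rim (10.8 N up). Relieve, open and rise.

>>> jog_arm:
  deltas: [0,0,0.002,0,0,0,1,0,0,0.002,0,0,0,0.5,0,0,0.002,0,0,0,0.2,0,0,0.002,0,0,0,0,0,0,0.002,0,0,0,0,0,0,0.05,0,0,0,0,0,0,0.11,0,0,0,0,0,0,0.17,0,0,0,0,-0.03,0.06,0.2,0,0,0,0,-0.06,0.12,0.2,0,0,0,0,-0.09,0.18,0.2,0,0,0,0,-0.09,0.18,0.2,0,0,0,0]

```text
time_s: 21.82
ee_pos: [0.4591, -0.1771, 0.2873]
ee_rot: [-0.008, 3.138, -0.005]
contact_force: [-0.3, 0.1, 0.1]
gripper_width: 0.0854
grip_force: 0.0
```

```bash
cat >chk.py <<'E'
from h import *
for n in C: cv2.imwrite(f"{n}_raw.png",grab_frame(n)[:,:,::-1])
dr={}
for n,roi,roi2 in(("scene",(355,205,22,30),(355,205,19,28)),("top",(340,185,20,20),(341,187,16,14))):
    dr[n]=big(comp(n,(100,120,40),(125,255,255),roi)); dr[n]=big(dr[n]|comp(n,(12,110,60),(32,255,255),roi2)); print(n,cv2.boundingRect(dr[n]),cv2.countNonZero(dr[n]))
TD={n:target(m) for n,m in dr.items()}
def g(v): b=box(v[:3],Ro.from_euler('z',v[3]).as_matrix(),(.03,.03,.062)); return sum(cost(proj(n,b),TD[n]) for n in C)
w=np.array([.551,-.36,.107,0]);s=minimize(g,w,method='Nelder-Mead',options=dict(initial_simplex=np.vstack([w,w+[.02,0,0,0],w+[0,.02,0,0],w+[0,0,.01,0],w+[0,0,0,.3]])));print(s.x.round(4),s.fun)
E
python3 chk.py
```

```text
scene (357, 208, 15, 24) 229Traceback (most recent call last):
  File "chk.py", line 5, in <module>
    dr[n]=big(comp(n,(100,120,40),(125,255,255),roi)); dr[n]=big(dr[n]|comp(n,(12,110,60),(32,255,255),roi2)); print(n,cv2.boundingRect(dr[n]),cv2.countNonZero(dr[n]))
          ~~~^^^^^^^^^^^^^^^^^^^^^^^^^^^^^^^^^^^^^^^^
  File "h.py", line 16, in big
    k,l,s,_=cv2.connectedComponentsWithStats(m); return (l==1+np.argmax(s[1:,4])).astype(np.uint8)*255
                                                              ~~~~~~~~~^^^^^^^^^
    return _wrapfunc(a, 'argmax', axis=axis, out=out, **kwds)
    return bound(*args, **kwds)
ValueError: attempt to get argmax of an empty sequence
```

The driver's scene bounding box is (357,208,15,24) against the original (357,207,16,24), so it stands where it started. The top view is blocked by the arm. Hand in.

```bash
python3 -c "
from station import *
print(finish_job())"
```

```text
the job is handed in; nothing more can be done
None
```

The job is handed in: the leaf is drawn home, the cam is turned to its stop, and the driver is back in the grey holder and released, at about 22 s; the hand-in returned no verdict.

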